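# Brace the square jar and twist off its tight lid

### The job

The lid of the square white jar is stuck tight: keeping the jar upright, stand it fully home in the square pocket of the jar brace with its lid still on and closed, then twist the lid anticlockwise and stop turning once its threads let go (clearly less than a third of a turn). Lift the lid straight off and finish still holding it in the gripper, level and about two centimetres clear above the jar's mouth, with the jar left standing home in the brace. Leave everything else on the counter where it is.

Things in the scene. Friction and masses are not known exactly. Their poses are not given: they have to be found in the camera images.
- jar: square white jar, 0.3-0.5 kg, 100 mm tall: body 62 x 62 x 66 mm, then a neck 45 mm across with 3 thread ridges up to the rim. Origin on its axis 50 mm above its underside; z up, x and y square to its sides. A sprung rubber plug in the mouth pushes the lid up (about 20 N), standing 7 mm above the rim once open. Loose on the counter it turns with the lid. Can be lifted by the closed lid.
- lid: round black ribbed lid, 62 mm wide, 28 tall, 60 g; origin at its centre, z up; closed: 44 mm above the jar's origin, x within 4 deg of the jar's x. Jar's shoulder is 28 mm below its centre: keep fingertips above that. Resists with up to 1 N m. Opens anticlockwise from above: free from 53 to 85 deg relative to the jar (70 best; over 90 it catches again). Then lifts straight off, clear of the plug after 27 mm
- lid_mark (a point): outer end of the raised rib on the lid's top: on the lid's x axis, 31 mm from the lid's axis and 14 mm above its centre; lies along the jar's x axis when closed and shows how far the lid is turned
- brace: aluminium jar brace bolted to the counter: plate 130 x 130 x 6 mm with a square walled pocket 67 x 67 mm inside, rim 40 mm above the counter, flared on top. Origin under the pocket's centre at counter height, z up, x and y square to its walls; pocket floor 6 mm up, so the seated jar's origin is 56 mm above this one. Jar fits in any of four quarter turns, with about 5 deg of play before the walls stop it
- canister: bystander: round brushed-steel can, 68 mm across, 85 mm tall; origin at the centre of its underside
- shaker0: bystander: clear tea shaker with white cap, 72 mm across, 166 mm tall; origin under its centre
- shaker1: bystander: a second such shaker, 72 mm across, 166 mm tall; origin under its centre
- syrup: bystander: amber syrup squeeze bottle, 56 mm across, 175 mm tall; origin under its centre
- jug: bystander: white milk jug with a handle, 90 mm across (handle 67 mm out), 165 mm tall; origin under its centre
- jigger: bystander: small steel double-cone measure, 40 mm across, 55 mm tall; origin under its centre
- spoon: bystander: steel bar spoon lying flat, about 200 mm long
- cup: bystander: open white cup, 84 mm across the rim, 100 mm tall; origin under its centre
There are look-alikes about, which are no part of the job. Several things have the shape of the lid; the one meant has the colours described above.

How it is judged:
On the way, in this order (a step that is already met when the one before it is completed fails the run):
1. the jar stands home in the brace's pocket with its lid still on and closed (z of jar in the frame of brace between 0.052 and 0.0595 m and horizontal distance between jar and brace below 0.007 m and angle between jar's own z axis and vertical below 0.08 rad and z of lid in the frame of jar below 0.048 m and y of lid_mark in the frame of jar below 0.012 m), for 0.2 s.
2. the lid is turned anticlockwise by 45 degrees or more, still on the neck, while the jar stays home in the brace (z of jar in the frame of brace between 0.052 and 0.0595 m and horizontal distance between jar and brace below 0.007 m and angle between jar's own z axis and vertical below 0.08 rad and y of lid_mark in the frame of jar above 0.0219 m and z of lid in the frame of jar below 0.062 m and horizontal distance between lid and jar below 0.006 m), for 0.05 s.
At the end, for the whole second after the job is handed in: Jar upright (5 deg), origin 52-59.5 mm above the brace's and within 7 mm of its axis. Lid gripped (over 1 N), not touching the jar, lower edge 8-60 mm above the rim, within 25 mm of the jar's axis, level within 15 deg, turned at most 115 deg from closed (z of jar in the frame of brace between 0.052 and 0.0595 m and horizontal distance between jar and brace below 0.007 m and angle between jar's own z axis and vertical below 0.08 rad and z of lid in the frame of jar between 0.072 and 0.124 m and horizontal distance between lid and jar below 0.025 m and angle between lid's own z axis and vertical below 0.26 rad and contact force between the fingers and lid above 1 N and contact force between lid and jar below 0.05 N and x of lid_mark in the frame of jar above -0.0131 m); the arm keeps its last pose, push and grip.
It fails at once if the jar is tipped more than 30 degrees (angle between jar's own z axis and vertical above 0.52 rad).
It fails at once if the lid is turned on past 115 degrees (x of lid_mark in the frame of jar below -0.0131 m).
It fails at once if a bystander is moved more than 3 cm (distance of any of canister, shaker0, shaker1, syrup, jug, jigger, spoon, cup from where it was at the start of the episode above 0.03 m).
It also fails if it takes over 48 s, if anything falls off the work surface, if the arm or the gripper's body presses on something with over 40 N, if the wrist force passes 120 N, or if a joint passes its speed limit or range.

### The arm

A 7-joint arm with a two-finger parallel gripper is mounted at the origin on the work surface. World frame = base frame: x ahead of the robot, y to its left, z up, the work surface at z = 0. Lengths are in m, angles in rad, forces in N, time in s.
With the tool pointing down it reaches from about 0.4 to 0.875 m from the base axis. Payload 19.3 kg.
Tool frame: the origin (TCP) lies on the centre line of the jaws, within the pads' length; the fingertips stand 11 mm ahead of it and the grasp point (between the pads) lies 8 mm behind it; z points along the fingers, y is the line along which they close (so a half turn about z gives the same grasp; the last joint's range is limited). The gripper opens to 85 mm and grips with 20 to 120 N. Pads are 22 mm wide; open, the fingers measure 114 mm over their backs; the gripper's body (76 mm by 85 mm) begins 54 mm behind the grasp point. The pads swing forward as they close: fully open they stand 13 mm farther back than shut.
Start: joints at [1.123, 0.521, -0.036, 1.599, 0.021, 1.021, -0.113], TCP at [0.231, -0.581, 0.218] pointing down, gripper open.
Joint ranges: [-2.91, 2.91], [-0.3, 2.13], [-1.5, 1.42], [0.17, 2.43], [-1.26, 4.41], [0.16, 1.93], [-2.52, 2.52]. Speed limits (rad/s): [1.89, 1.89, 2.39, 2.39, 3.01, 3.01, 3.01].

### API

Orientations are given as a unit quaternion [w, x, y, z].
In Python, from station import ctrl gives the robot as it stands. The module is installed in compiled form; this text tells all that it offers. Calls block until the motion is done:
- ctrl.move_pose(position, orientation): joint-space move of the TCP to a pose.
- ctrl.servo_line(position, rate=0.15, frame=None, until_force=None): straight line of the TCP; frame=None keeps the orientation; rate is the mean speed in m/s. With until_force (N) it stops when the force on the tool has changed by that much, and returns True; else False.
- ctrl.move_j(angles): joint-space move.
- ctrl.set_gripper(opening): finger opening in m; the grip force is fixed at half the most; returns when the fingers have stopped.
- ctrl.wait(seconds).
- ctrl.inverse_kinematics(position, orientation): joint angles nearest the present ones, or None.
- ctrl.get_image(name): name is "scene" or "top"; returns a dict with "frame" (480x640x3 uint8, blue, green, red), "fov_y" (degrees; the focal length in pixels is half the picture's height over the tangent of half this angle, whatever the lens; pixels are square), "cx", "cy" (the principal point, pixels), "dist_coeffs" ([k1, k2, p1, p2, k3] as OpenCV has them; the pictures are not rectified), "R" (3x3) and "t" (3): a world point X has camera coordinates R X + t. Camera axes: x right, y down, z forward; pixel columns grow to the right and rows downward; lengths in m; the calibration is good to about 2 mm. A picture is of the moment at which its call begins. There is no depth.
A pose or a line that the arm cannot do raises ctrl.MotionError and nothing moves.
- ctrl.finish_job(): hands the job in; it is judged then, once.
Readings, each from a call of its own:
- ctrl.read_t(): time.
- ctrl.read_joint_pos(): joint angles.
- ctrl.read_joint_vel(): joint speeds.
- ctrl.read_joint_torque(): joint torques, N m.
- ctrl.read_position(): TCP position.
- ctrl.read_tool_rot(): TCP orientation.
- ctrl.read_force(): force on the tool from outside, world axes, zero at the start.
- ctrl.read_wrist_torque(): the same for the moment, N m.
- ctrl.read_width(): finger opening in m.
- ctrl.read_grasp_force(): force on a finger pad.
Only numpy, scipy, OpenCV 4.12 (cv2) and the standard library are available. Lean on these libraries where they do the work, as an engineer would, in place of code of your own. Each camera call takes 0.05 s, during which the arm holds its last target. There are 200 camera calls.

## Working session

There is one attempt and no reset: what is moved stays moved. The work goes in short steps, each a Python script; the robot and the scene stay as the last script left them, time stands still between calls to the robot, and variables do not carry over. Pictures are saved under pics/ and viewed, at most 10 in all, crops included, and the job is handed in when it is done.

```bash
mkdir -p pics; cat > h.py <<'E'
import numpy as np, cv2
from station import ctrl
def K(im):
    f=240/np.tan(np.radians(im["fov_y"])/2)
    return np.array([[f,0,im["cx"]],[0,f,im["cy"]],[0,0,1.]])
def ray(im,px,z):
    p=np.array(px,float).reshape(-1,1,2)
    u=cv2.undistortPoints(p,K(im),np.array(im["dist_coeffs"],float)).reshape(-1,2)
    R=np.array(im["R"]);t=np.array(im["t"]);c=-R.T@t
    d=np.c_[u,np.ones(len(u))]@R
    return c+d*((z-c[2])/d[:,2])[:,None]
def proj(im,X):
    R=np.array(im["R"]);r,_=cv2.Rodrigues(R)
    return cv2.projectPoints(np.array(X,float).reshape(-1,1,3),r,np.array(im["t"],float),K(im),np.array(im["dist_coeffs"],float))[0].reshape(-1,2)
E
python3 - <<'E'
from h import *
import pickle
for n in("scene","top"):
    im=ctrl.get_image(n);pickle.dump(im,open(n+"0.pkl","wb"));cv2.imwrite(f"pics/{n}0.png",im["frame"])
    R=np.array(im["R"]);print(n,im["fov_y"],im["dist_coeffs"],-R.T@np.array(im["t"]),R[2])
print(ctrl.read_t(),ctrl.read_tool_rot(),ctrl.read_position())
E
```

```text
scene 47.94998440693619 [0.05755289 0.         0.         0.         0.        ] [ 1.0719997  -0.69662884  0.81397761] [-0.41683582  0.66145997 -0.62347303]
top 46.43776820731232 [0.04234718 0.         0.         0.         0.        ] [0.42750369 0.06804686 1.23392454] [ 0.13802466 -0.01398791 -0.99033001]
0.1 [-4.80356281e-04  9.82211993e-01  1.87774743e-01 -1.24652451e-04] [ 0.23041561 -0.58065292  0.21750088]
```

View pics/scene0.png

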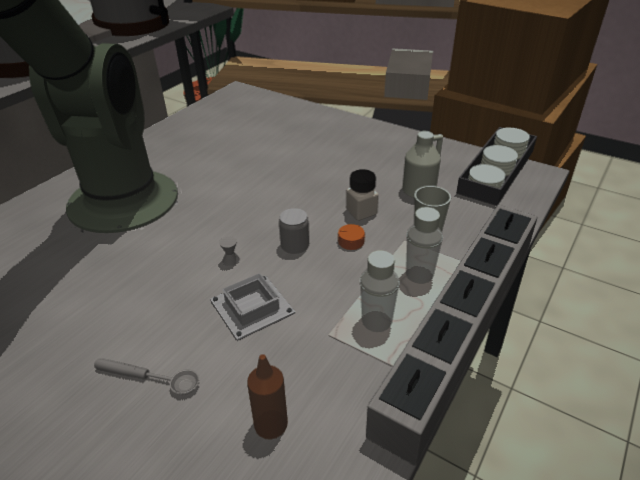

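View pics/top0.png

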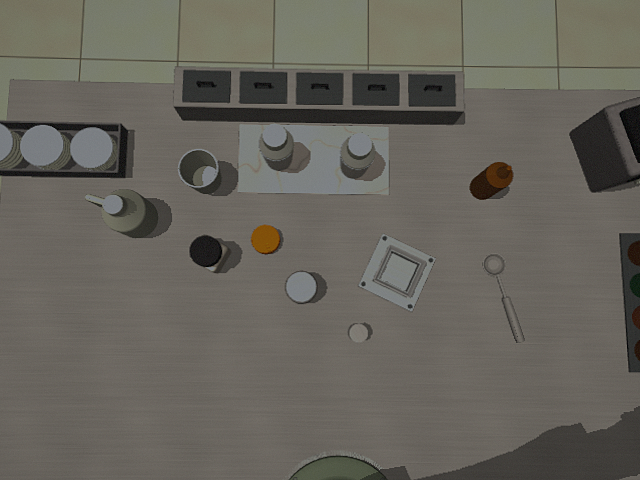

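The scene picture shows the jar with its black lid at (362,195) and the brace at (252,303). In the top picture the lid is at (208,252), the brace at (398,272), the jug at (125,212) and an orange look-alike lid at (265,240). Next I'll look at enlarged crops.

```bash
python3 - <<'E'
from h import *
import pickle
T=pickle.load(open("top0.pkl","rb"));S=pickle.load(open("scene0.pkl","rb"))
def crop(im,x,y,w,h,s):
    c=cv2.resize(im["frame"][y:y+h,x:x+w],None,fx=s,fy=s,interpolation=cv2.INTER_CUBIC)
    return np.clip(c.astype(float)*1.6,0,255).astype(np.uint8)
a=np.vstack([np.hstack([crop(T,180,222,60,60,5),crop(S,332,163,60,60,5)]),np.hstack([crop(T,353,227,100,100,3),crop(S,202,260,100,100,3)])])
cv2.imwrite("pics/c1.png",a)
g=cv2.cvtColor(T["frame"],cv2.COLOR_BGR2GRAY)
m=np.zeros_like(g);m[225:280,180:235]=(g[225:280,180:235]<45)*255
c=max(cv2.findContours(m,0,2)[0],key=cv2.contourArea);print(cv2.contourArea(c),cv2.minEnclosingCircle(c),cv2.fitEllipse(c))
print("top lid",ray(T,cv2.fitEllipse(c)[0],0.108),)
# brace plate
hsv=T["frame"][227:320,350:445].astype(int);print(hsv.sum(2)[45,::6])
E
```

```text
736.5 ((205.4881591796875, 251.16864013671875), 16.039457321166992) ((205.57379150390625, 250.9462127685547), (30.02634048461914, 31.413352966308594), 111.21526336669922)
top lid [[0.55063005 0.27655719 0.108     ]]
[309 309 315 382 387 289 384 376 384 373 384 374 273 381 296 307]
```

View pics/c1.png

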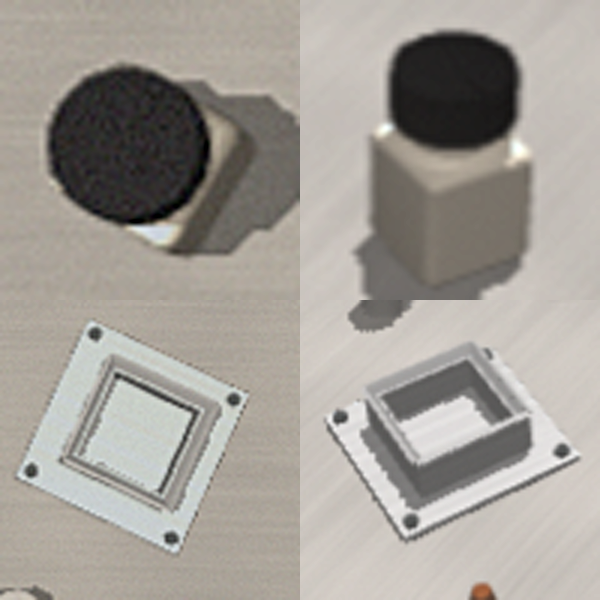

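The crops show a plain black lid with no readable rib, the jar body's edges and the brace plate's corners. Next I'll fit jar and brace poses.

```bash
cat >> h.py <<'E'
def brace(T):
    g=cv2.cvtColor(T["frame"],cv2.COLOR_BGR2GRAY); b=T["frame"].astype(int)
    m=((b[:,:,0]-b[:,:,2]>-4)&(g>90)).astype(np.uint8)*255
    k=np.zeros_like(m);k[225:320,350:445]=m[225:320,350:445]
    c=max(cv2.findContours(k,0,2)[0],key=cv2.contourArea)
    w=ray(T,c.reshape(-1,2),0.006)[:,:2].astype(np.float32)*1000
    return cv2.minAreaRect(w)
def circ(im,c,z):
    w=ray(im,c.reshape(-1,2),z)[:,:2].astype(np.float32)*1000
    return cv2.minEnclosingCircle(w),cv2.fitEllipse(w)
E
python3 - <<'E'
from h import *
import pickle
T=pickle.load(open("top0.pkl","rb"));S=pickle.load(open("scene0.pkl","rb"))
print("brace",brace(T))
print("brace top corners",ray(T,[(383,233.7),(436.3,257),(413,311.3),(358,286.3)],.006)[:,:2])
q=ray(S,[(202+40.2-.2-33.6+0,0)],0) if 0 else None
P=ray(S,[(202+27/3,260+120/3),(202+105/3,260+240/3),(202+278/3,260+158/3)],.006);print("brace scene L,N,R",P[:,:2],np.linalg.norm(P[1]-P[0]),np.linalg.norm(P[2]-P[1]),"ctr",(P[0]+P[2])[:2]/2)
for z,pts in((0,[(346.6,211.8),(358.4,220.6),(377.4,214.2)]),(.066,[(346.2,189.8),(358.4,201),(378,193.6)])):
    P=ray(S,pts,z)[:,:2];d1=P[1]-P[0];d2=P[2]-P[1]
    print(z,P,np.linalg.norm(d1),np.linalg.norm(d2),np.degrees([np.arctan2(d1[1],d1[0]),np.arctan2(d2[1],d2[0])])%90,"ctr",(P[0]+P[2])/2)
g=cv2.cvtColor(T["frame"],cv2.COLOR_BGR2GRAY)
m=np.zeros_like(g);m[225:280,180:235]=(g[225:280,180:235]<60)*255
c=max(cv2.findContours(m,0,2)[0],key=cv2.contourArea);print("lid",circ(T,c,.108))
print("top jar corner r(.066), b",ray(T,[(231,251)],.06),ray(T,[(216,272.4)],.06))
print("other: jug",ray(T,[(113,205)],.165),"orange",ray(T,[(265,239)],.028),"can",ray(T,[(301,287)],.085))
E
```

```text
brace ((521.0132446289062, -124.6790771484375), (130.38827514648438, 130.3951873779297), 64.98849487304688)
brace top corners [[ 0.60497387 -0.0955482 ]
 [ 0.55447535 -0.21292716]
 [ 0.43512225 -0.15975847]
 [ 0.48790619 -0.04000455]]
brace scene L,N,R [[ 0.44246933 -0.16112658]
 [ 0.55652909 -0.21528209]
 [ 0.61029781 -0.09987999]] 0.12626341233496177 0.12731347036959328 ctr [ 0.52638357 -0.13050328]
0 [[0.52165133 0.25657052]
 [0.56524433 0.24026237]
 [0.5928939  0.28825202]] 0.0465435839022112 0.05538506203681987 [69.48916148 60.05130367] ctr [0.55727262 0.27241127]
0.066 [[0.51921417 0.2570286 ]
 [0.56826689 0.2313312 ]
 [0.59357781 0.2831733 ]] 0.05537621866878206 0.05769095446306526 [62.35116848 63.97693104] ctr [0.55639599 0.27010095]
lid (((551.3373413085938, 276.5227966308594), 32.98570251464844), ((551.1444702148438, 276.5241394042969), (60.87895584106445, 65.16316986083984), 151.2838134765625))
top jar corner r(.066), b [[0.55638421 0.23227664 0.06      ]] [[0.51104111 0.26205133 0.06      ]]
other: jug [[0.63117847 0.44588656 0.165     ]] orange [[0.58695441 0.1640658  0.028     ]] can [[0.48128192 0.0836859  0.085     ]]
```

```bash
cat >> h.py <<'E'
def q(a): a=np.radians(a); return [0,float(np.cos(a/2)),float(np.sin(a/2)),0]
E
python3 - <<'E'
from h import *
for a in range(-180,181,30):
    o=[]
    for p in ([.552,.275,.086],[.552,.275,.2],[.521,-.126,.095],[.521,-.126,.2]):
        j=ctrl.inverse_kinematics(p,q(a)); o.append(None if j is None else np.round(np.array(j),2)[[0,4,6]].tolist())
    print(a,o)
E
```

```text
-180 [[-0.04, 0.68, 0.46], [0.15, 0.77, 0.4], [0.63, 0.57, 1.19], [0.69, 0.41, 1.32]]
-150 [[0.1, 0.9, 0.84], [0.1, 0.69, 0.98], [0.95, 1.0, 1.37], [0.97, 0.74, 1.55]]
-120 [[0.18, 1.05, 1.27], [0.18, 0.84, 1.4], [-0.6, -1.11, -2.52], [0.97, 0.74, 2.08]]
-90 [[0.18, 1.05, 1.79], [0.18, 0.84, 1.93], [-0.29, -0.54, -2.5], [-0.5, -0.55, -2.48]]
-60 [[-1.06, -0.78, -2.52], [-1.23, -0.89, -2.41], [0.0, -0.15, -2.35], [0.05, -0.05, -2.44]]
-30 [[-0.7, -0.2, -2.48], [-0.76, -0.19, -2.49], [0.09, -0.04, -1.93], [0.14, 0.01, -1.98]]
0 [[-0.3, 0.33, -2.41], [-0.15, 0.38, -2.45], [0.21, 0.09, -1.53], [0.25, 0.08, -1.52]]
30 [[-0.22, 0.44, -1.97], [-0.08, 0.45, -1.98], [0.3, 0.2, -1.11], [0.35, 0.15, -1.06]]
60 [[-0.13, 0.56, -1.54], [0.05, 0.6, -1.57], [0.38, 0.29, -0.66], [0.43, 0.21, -0.59]]
90 [[-0.06, 0.66, -1.09], [0.1, 0.69, -1.11], [0.46, 0.38, -0.22], [0.51, 0.26, -0.12]]
120 [[-0.07, 0.64, -0.56], [0.09, 0.67, -0.57], [0.54, 0.46, 0.23], [0.59, 0.33, 0.35]]
150 [[-0.07, 0.64, -0.03], [0.12, 0.71, -0.08], [0.59, 0.52, 0.71], [0.63, 0.36, 0.84]]
180 [[-0.04, 0.68, 0.46], [0.15, 0.77, 0.4], [0.63, 0.57, 1.19], [0.69, 0.41, 1.32]]
```

```bash
python3 - <<'E'
from h import *
import pickle
A=63
ctrl.set_gripper(.085)
p=ctrl.read_position()
ctrl.servo_line([p[0],p[1],.33],rate=.3)
ctrl.move_pose([.552,.275,.30],q(A)); print(ctrl.read_t())
ctrl.servo_line([.552,.275,.087],rate=.15,until_force=8)
print(ctrl.read_position(),ctrl.read_force(),ctrl.read_t())
ctrl.set_gripper(.05)
print(ctrl.read_width(),ctrl.read_grasp_force(),ctrl.read_force(),ctrl.read_wrist_torque())
ctrl.servo_line([.552,.275,.22],rate=.15)
print(ctrl.read_position(),ctrl.read_tool_rot(),ctrl.read_width(),ctrl.read_force(),ctrl.read_wrist_torque(),ctrl.read_t())
for n in("scene","top"):
    im=ctrl.get_image(n);pickle.dump(im,open(n+"1.pkl","wb"));cv2.imwrite(f"pics/{n}1.png",im["frame"])
S=im=pickle.load(open("scene1.pkl","rb"));u=proj(S,[.552,.275,.17])[0].astype(int);print(u)
c=S["frame"][u[1]-60:u[1]+60,u[0]-80:u[0]+80];cv2.imwrite("pics/c2.png",np.clip(cv2.resize(c,None,fx=5,fy=5,interpolation=2)*1.5,0,255))
E
```

```text
4.0417
[0.55235063 0.27523355 0.08776768] [0.78988576 0.14909537 1.03117711] 5.6083
0.057792300040359026 61.03332459926605 [-4.36381658 -1.86528902 12.25951288] [-0.3976231   0.71768094  0.02397148]
[0.55172324 0.27459693 0.21903781] [ 1.92619655e-05  8.52655186e-01  5.22473623e-01 -6.68448271e-04] 0.05734855768116161 [ 0.34813469 -0.67732522 -4.5526842 ] [ 0.00942664 -0.01985143  0.00848477] 7.0417
[362 153][ WARN:0@22.172] global loadsave.cpp:1063 imwrite_ Unsupported depth image for selected encoder is fallbacked to CV_8U.
```

View pics/c2.png

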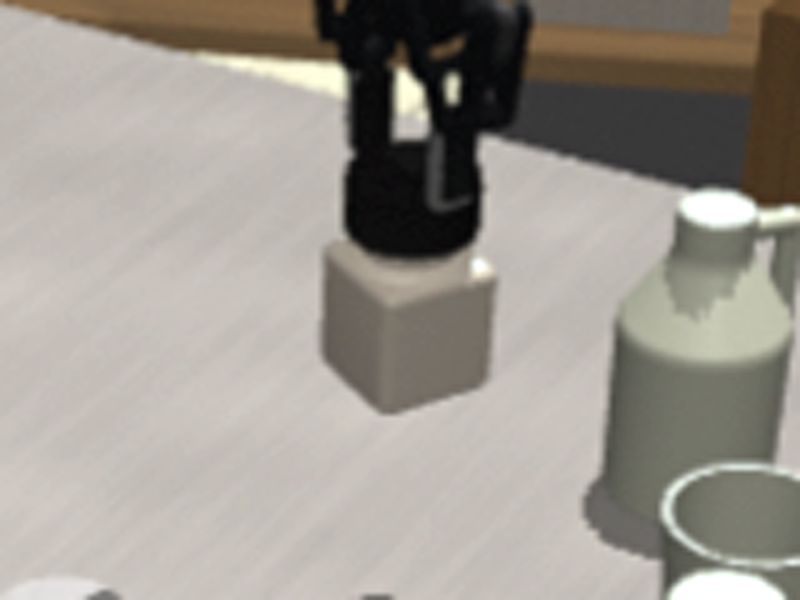

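The jar hangs upright from the lid; its body's bottom corners in the crop are at (325,352), (385,412) and (490,382). Next I'll compute its axis and yaw relative to the tool.

```bash
python3 - <<'E'
from h import *
import pickle
S=pickle.load(open("scene1.pkl","rb"));T=pickle.load(open("top1.pkl","rb"))
f=lambda P:[(282+(x-2)/5,93+(y-2)/5) for x,y in P]
for z,pts in((.131,[(323,355),(388,415),(492,382)]),(.197,[(324,243),(388,301),(495,266)])):
    P=ray(S,f(pts),z)[:,:2];d1=P[1]-P[0];d2=P[2]-P[1]
    print(z,np.linalg.norm(d1),np.linalg.norm(d2),np.degrees([np.arctan2(d1[1],d1[0]),np.arctan2(d2[1],d2[0])])%90,"ctr",(P[0]+P[2])/2)
# scene lid bottom rim edges: left/right extremes at mid height
print("lid mid scene",ray(S,f([(413,200)]),.225))
c=np.hstack([cv2.resize(T["frame"][200:300,150:250],None,fx=4,fy=4,interpolation=2),cv2.resize(S["frame"][110:190,320:400],None,fx=5,fy=5,interpolation=2)])
cv2.imwrite("pics/c3.png",np.clip(c*1.6,0,255).astype(np.uint8))
E
```

```text
0.131 0.06079598695864436 0.05776204761609649 [60.45314958 61.17376115] ctr [0.55069523 0.28070374]
0.197 0.05952378509714565 0.05867085927307482 [59.34707747 63.38394667] ctr [0.55360721 0.27297981]
lid mid scene [[0.55455831 0.27317843 0.225     ]]
```

View pics/c3.png

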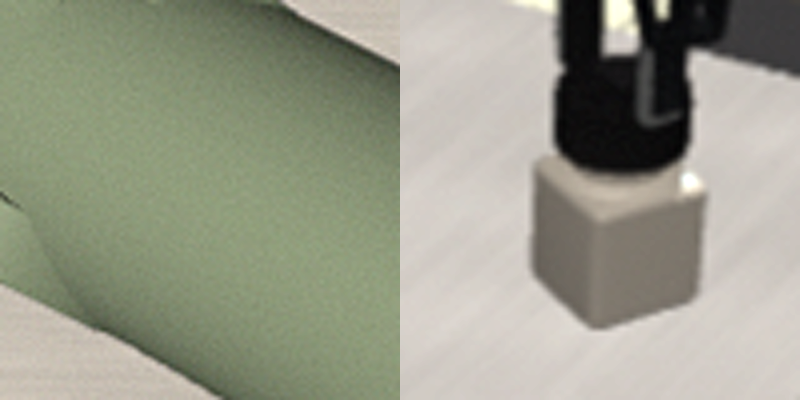

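Jar axis is within 2 mm of the TCP and jar yaw is about 62°, against 65° for the brace. I'll carry it over and check above the pocket.

```bash
python3 - <<'E'
from h import *
import pickle
A=66
ctrl.servo_line([.552,.275,.25],rate=.15)
ctrl.servo_line([.521,-.125,.25],rate=.2,frame=q(A))
ctrl.servo_line([.521,-.125,.150],rate=.12)
print(ctrl.read_position(),ctrl.read_width(),ctrl.read_force(),ctrl.read_t())
S=ctrl.get_image("scene");pickle.dump(S,open("scene2.pkl","wb"))
u=(252,280);c=S["frame"][u[1]-60:u[1]+60,u[0]-80:u[0]+80];cv2.imwrite("pics/c4.png",np.clip(cv2.resize(c,None,fx=5,fy=5,interpolation=2)*1.5,0,255).astype(np.uint8))
E
```

```text
[ 0.52141318 -0.12493507  0.15064166] 0.057154073098250484 [-1.07184475 -0.17970843 -3.27493196] 10.6333
```

View pics/c4.png

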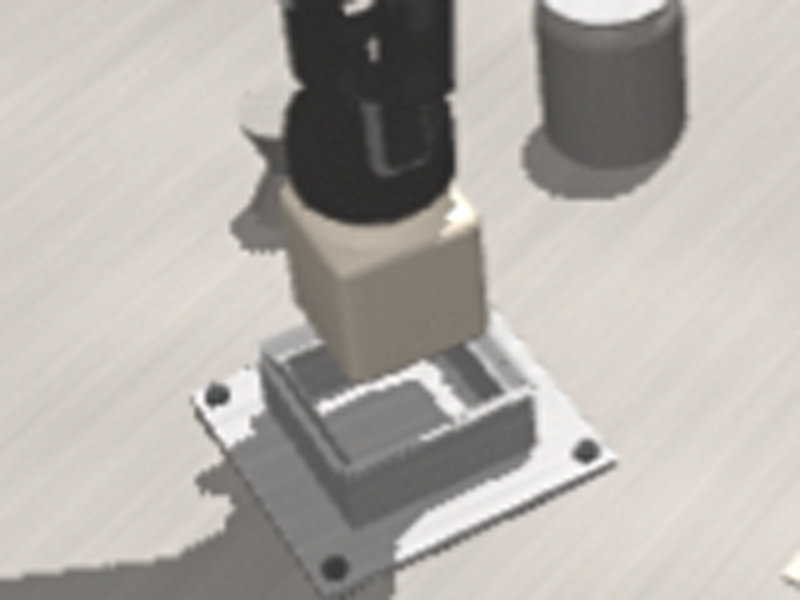

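The jar hangs upright over the pocket; its front bottom corner is at (357,380) and the pocket's front rim corner at (345,468). I'll check the offset numerically.

```bash
python3 - <<'E'
from h import *
import pickle
S=pickle.load(open("scene2.pkl","rb"))
f=lambda P:[(172+(x-2)/5,220+(y-2)/5) for x,y in P]
for n,z,pts in(("jar bottom",.0635,[(304,315),(356,384),(492,337)]),("jar shoulder",.1295,[(282,203),(338,280),(482,218)]),("brace rim outer",.04,[(262,352),(345,473),(537,393)]),("plate",.006,[(193,398),(331,598),(616,462)])):
    P=ray(S,f(pts),z)[:,:2];d1=P[1]-P[0];d2=P[2]-P[1]
    print(n,np.linalg.norm(d1),np.linalg.norm(d2),np.degrees([np.arctan2(d1[1],d1[0]),np.arctan2(d2[1],d2[0])])%90,"ctr",(P[0]+P[2])/2)
E
```

```text
jar bottom 0.04620241819331343 0.05641316852037236 [65.54544062 58.69658581] ctr [ 0.52682217 -0.1262776 ]
jar shoulder 0.05066465534955295 0.060304189859814575 [64.08815285 65.94976036] ctr [ 0.53038043 -0.13025159]
brace rim outer 0.07839381249740764 0.08235614193728621 [64.4614263  62.70560747] ctr [ 0.52667267 -0.12914605]
plate 0.12838670231855123 0.12633218328594564 [65.75866361 65.23758558] ctr [ 0.52449737 -0.12925105]
```

```bash
python3 - <<'E'
from h import *
hit=ctrl.servo_line([.521,-.125,.090],rate=.05,until_force=12)
print(hit,ctrl.read_position(),ctrl.read_width(),ctrl.read_force(),ctrl.read_wrist_torque(),ctrl.read_t())
E
```

```text
True [ 0.52086841 -0.12602289  0.1206278 ] 0.05716452779885387 [-5.32612735 -6.82735328 22.67226532] [-1.44709683  1.14493506  0.09655551] 11.3667
```

```bash
cat > ins.py <<'E'
from h import *
import sys
x,y,A=map(float,sys.argv[1:4])
for i in range(4):
    ctrl.servo_line([x,y,.127],rate=.1,frame=q(A))
    f0=np.array(ctrl.read_force())
    hit=ctrl.servo_line([x,y,.091],rate=.04,until_force=10)
    p=ctrl.read_position();f=np.array(ctrl.read_force())-f0
    print(x,y,hit,p,f.round(1),np.round(ctrl.read_wrist_torque(),2),ctrl.read_t())
    if p[2]<.1: break
    n=np.linalg.norm(f[:2]); s=f[:2]/max(n,1)*.002
    x+=s[0];y+=s[1]
E
python3 ins.py .5195 -.127 66
```

```text
0.5195 -0.127 True [ 0.52017589 -0.12694205  0.12121476] [ 0.7 -1.1 11.4] [ 0.04 -0.04  0.01] 11.9833
0.520573912143762 -0.12868722040868416 True [ 0.51985307 -0.12884321  0.09434582] [-3.7 -1.2 16.4] [-0.29  0.81  0.06] 12.9917
```

The jar is home, with the TCP at 0.0943 against 0.0938 expected. Now I'll twist in small steps while watching torque.

```bash
cat > tw.py <<'E'
from h import *
import sys
x,y,z,a0,a1,st=map(float,sys.argv[1:7])
a=a0
while a<a1-.01:
    a=min(a+st,a1); ctrl.move_pose([x,y,z],q(a))
    r=ctrl.read_tool_rot();yaw=2*np.degrees(np.arctan2(r[2],r[1]))
    print(a,round(yaw,1),np.round(ctrl.read_position(),4),np.round(ctrl.read_force(),1),np.round(ctrl.read_wrist_torque(),2),round(ctrl.read_width(),4),round(ctrl.read_grasp_force(),1),round(ctrl.read_t(),2))
E
python3 - <<'E'
from h import *
ctrl.wait(.3);print(ctrl.read_position(),ctrl.read_force(),ctrl.read_wrist_torque())
E
python3 tw.py .5203 -.1288 .0945 66 86 4
```

```text
[ 0.51992422 -0.1288438   0.09446263] [-3.38353286 -0.88816941 10.20092945] [-0.26826702  0.80493729  0.02190281]
70.0 69.9 [ 0.5205 -0.1289  0.0945] [-1.5 -2.1  4.2] [-0.39  0.11  0.01] 0.0569 67.7 13.54
74.0 73.8 [ 0.5207 -0.1287  0.0945] [ 2.6 -0.1  0.2] [-0.24 -0.94  0.02] 0.0571 67.1 13.79
78.0 77.8 [ 0.5206 -0.1286  0.0946] [3.4 0.6 1.2] [-0.12 -0.98  0.07] 0.0574 67.3 14.04
82.0 81.8 [ 0.5205 -0.1286  0.0946] [3.2 1.8 3.4] [ 0.09 -0.99  0.08] 0.0573 67.9 14.29
86.0 85.9 [ 0.5205 -0.1285  0.0947] [1.4 0.9 6. ] [ 0.22 -0.71  0.14] 0.0571 68.5 14.54
```

```bash
python3 - <<'E'
from h import *
import pickle
S=ctrl.get_image("scene");pickle.dump(S,open("scene3.pkl","wb"))
u=(252,285);c=S["frame"][u[1]-60:u[1]+60,u[0]-80:u[0]+80];cv2.imwrite("pics/c5.png",np.clip(cv2.resize(c,None,fx=5,fy=5,interpolation=2)*1.8,0,255).astype(np.uint8))
E
```

```text
(no output)
```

View pics/c5.png

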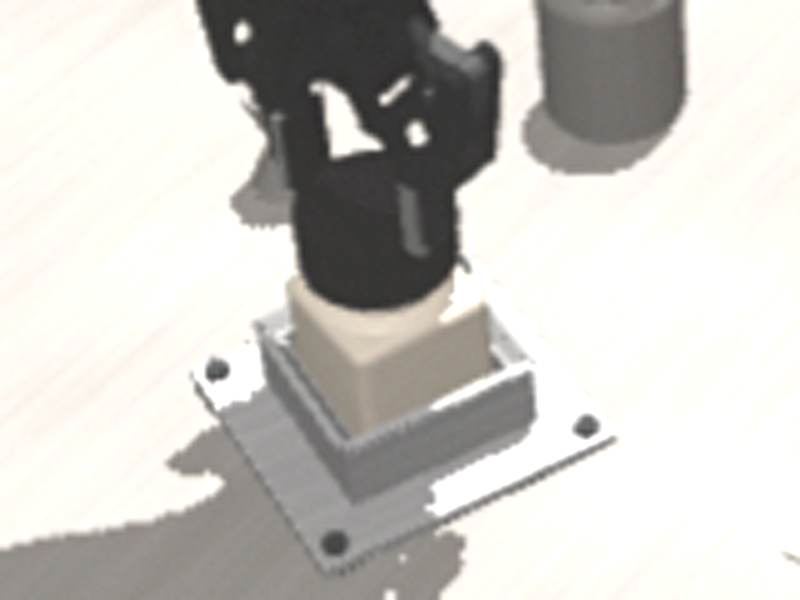

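The jar is seated and square in the pocket (shoulder corners at (290,285), (362,360), (485,305)), so the lid is turning relative to it. I'll continue.

```bash
sed -i 's/round(ctrl.read_t(),2))/round(ctrl.read_t(),2),"j7",round(ctrl.read_joint_torque()[6],2))/' tw.py; python3 tw.py .5203 -.1288 .0945 86 126 4
```

```text
90.0 89.9 [ 0.5205 -0.1287  0.0948] [ 1.7 -0.2  7. ] [ 0.07 -0.67  0.12] 0.0574 68.9 14.84 j7 0.43
94.0 93.8 [ 0.5207 -0.1288  0.0949] [ 2.  -0.2  9.6] [-0.11 -0.81  0.1 ] 0.057 69.1 15.09 j7 0.43
98.0 97.8 [ 0.5208 -0.1289  0.095 ] [ 2.2 -1.6 10.2] [-0.2  -0.92  0.14] 0.0574 69.4 15.34 j7 0.44
102.0 101.8 [ 0.521  -0.129   0.0951] [ 2.6 -1.5 11. ] [-0.38 -0.96  0.09] 0.0574 69.6 15.59 j7 0.45
106.0 105.8 [ 0.5211 -0.129   0.0952] [ 3.  -2.3 12.7] [-0.34 -1.12  0.03] 0.0569 69.8 15.84 j7 0.46
110.0 109.8 [ 0.5213 -0.129   0.0953] [ 3.4 -2.4 13.6] [-0.38 -1.2   0.07] 0.0569 70.0 16.09 j7 0.46
114.0 113.8 [ 0.5214 -0.129   0.0954] [ 4.2 -2.3 14.8] [-0.4  -1.31  0.1 ] 0.0574 70.2 16.34 j7 0.47
118.0 117.8 [ 0.5215 -0.129   0.0954] [ 4.7 -2.7 15.5] [-0.38 -1.35  0.1 ] 0.0572 70.4 16.59 j7 0.49
122.0 121.8 [ 0.5216 -0.1289  0.0955] [ 5.  -3.2 16.7] [-0.39 -1.46  0.09] 0.0575 70.6 16.84 j7 0.51
126.0 125.8 [ 0.5218 -0.1289  0.0956] [ 5.3 -1.8 16.8] [-0.38 -1.47  0.07] 0.0568 70.8 17.09 j7 0.5
```

```bash
python3 tw.py .5210 -.1288 .0950 126 138 4; python3 - <<'E'
from h import *
import pickle
for z in (.097,.099,.102,.106,.110):
    ctrl.servo_line([.5210,-.1288,z],rate=.05)
    print(np.round(ctrl.read_position(),4),np.round(ctrl.read_force(),1),np.round(ctrl.read_wrist_torque(),2),ctrl.read_t())
    if ctrl.read_force()[2]<-3.5: break
S=ctrl.get_image("scene");pickle.dump(S,open("scene4.pkl","wb"))
u=(252,285);c=S["frame"][u[1]-60:u[1]+60,u[0]-80:u[0]+80];cv2.imwrite("pics/c6.png",np.clip(cv2.resize(c,None,fx=5,fy=5,interpolation=2)*1.5,0,255).astype(np.uint8))
E
```

```text
130.0 129.8 [ 0.5221 -0.1288  0.096 ] [ 3.9 -1.5 17.7] [-0.17 -0.98  0.01] 0.0568 70.8 17.34 j7 0.54
134.0 133.8 [ 0.5221 -0.1287  0.096 ] [ 3.7 -1.4 17.1] [-0.05 -1.09  0.08] 0.057 70.8 17.59 j7 0.52
138.0 137.8 [ 0.5223 -0.1286  0.0961] [ 4.8 -0.7 17.4] [ 0.05 -1.13  0.08] 0.0574 70.8 17.84 j7 0.5
[ 0.5215 -0.1285  0.0973] [4.9 1.4 7.6] [ 0.45 -1.1  -0.02] 18.0917
[ 0.5207 -0.1288  0.0988] [2.6 1.6 0.2] [ 0.25 -0.54 -0.02] 18.3417
[ 0.5209 -0.1289  0.102 ] [ 1.8  0.7 -0.3] [ 0.11 -0.4   0.03] 18.5917
[ 0.5212 -0.1287  0.1063] [1.8 1.5 0.5] [ 0.35 -0.39 -0.02] 18.8417
[ 0.5211 -0.1288  0.1103] [0.7 0.7 1.1] [ 0.36 -0.27  0.03] 19.0917
```

View pics/c6.png

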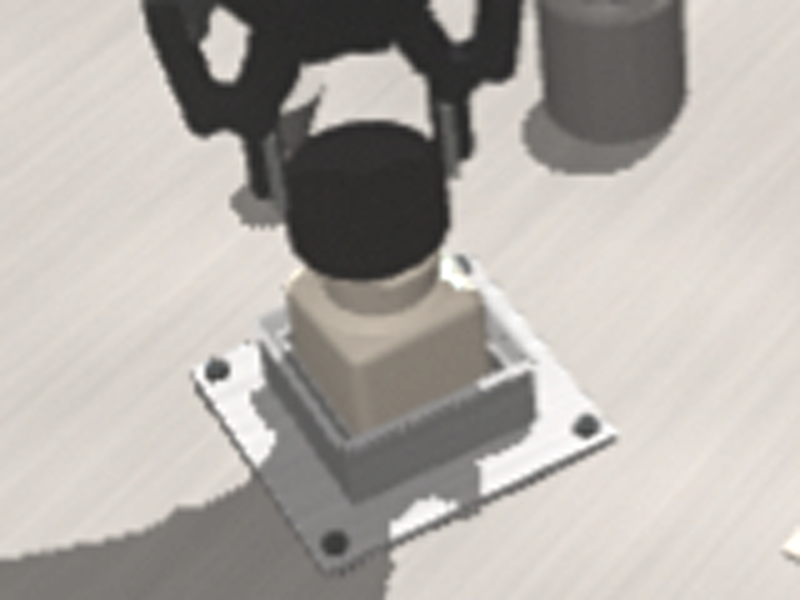

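The lid is rising while the jar stays seated (shoulder corners unchanged in the picture). Now I'll lift to 2 cm clear.

```bash
python3 - <<'E'
from h import *
import pickle
ctrl.servo_line([.5210,-.1288,.135],rate=.06); ctrl.wait(.5)
print(np.round(ctrl.read_position(),4),np.round(ctrl.read_force(),1),ctrl.read_grasp_force(),ctrl.read_t())
S=ctrl.get_image("scene")
u=(252,275);c=S["frame"][u[1]-60:u[1]+60,u[0]-80:u[0]+80];cv2.imwrite("pics/c7.png",np.clip(cv2.resize(c,None,fx=5,fy=5,interpolation=2)*1.5,0,255).astype(np.uint8))
E
```

```text
[ 0.521  -0.1287  0.1349] [-1.1  0.3 -0.1] 66.37949824333191 20.2083
```

View pics/c7.png

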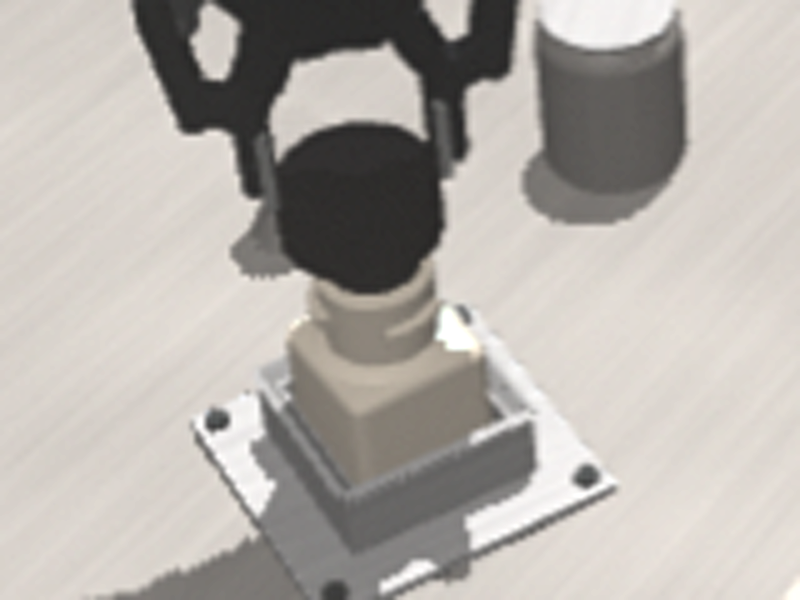

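The lid is held level above the exposed neck at (375,300), and the jar's shoulder corner hasn't moved. I'll hand it in.

```bash
python3 -c "
from station import ctrl
print(ctrl.finish_job(),ctrl.read_t())"
```

```text
the job is handed in; nothing more can be done
the job is handed in; nothing more can be done
```

The job is handed in after about 20 s on the robot clock (verdict not shown): the jar stands home in the brace, and the lid, turned about 70° anticlockwise going by the tool's rotation, is held level in the gripper about 2 cm above the mouth.

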